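Roll the long sleeve onto the marking line

ROBOT

A 6-joint arm with a two-finger parallel gripper is mounted at the origin on the work surface; the furniture and walls round the work are solid. World frame = base frame: x ahead of the robot, y to its left, z up, the work surface at z = 0. Lengths are in m, angles in rad, forces in N, time in s.
With the tool pointing down it reaches from about 0.35 to 0.975 m from the base axis. Payload 17.4 kg.
Tool frame: the origin (TCP) lies on the mounting face of the last link; the fingertips stand 173 mm ahead of it and the grasp point (between the pads) lies 155 mm ahead of it; z points along the fingers, y is the line along which they close (so a half turn about z gives the same grasp; the last joint's range is limited). The gripper opens to 85 mm and grips with 20 to 120 N. Pads are 22 mm wide; open, the fingers measure 114 mm over their backs; the gripper's body (76 mm by 85 mm) begins 54 mm behind the grasp point. The pads swing forward as they close: fully open they stand 13 mm farther back than shut.
Start: joints at [-1.156, 0.116, 1.442, -0, 1.584, -0.038], TCP at [0.295, -0.607, 0.405] pointing down, gripper open.
Joint ranges: [-2.83, 2.83], [-0.83, 2.19], [0.07, 2.5], [-1.14, 4.28], [0.01, 3], [-2.97, 2.97]. Speed limits (rad/s): [1.89, 1.89, 2.22, 3.14, 3.14, 3.14].

INTERFACE

Orientations are given as [roll, pitch, yaw] about the fixed x, y, z axes, in that order (R = Rz(yaw) Ry(pitch) Rx(roll)).
In Python, from plant import sensors, imaging, order gives the robot as it stands.
- The arm moves only by the tool arm_command, never from a script. Its argument "plan" is a list of rows, each an object with "delta_pos": the shift along the tool's x, y, z in m, a list of three; "rot": the turn, a rotation vector about the tool's x, y, z in rad, a list of three; "fingers": the finger opening in m, from 0 to 0.0854. A call has 1 to 20 rows; each row is the pose to reach, as a shift and turn from the pose commanded when the call began, along the tool's axes at that moment; what a row does not reach only later rows make up. A row lasts 1/8 s, in which the tool goes at most 62.5 mm and 10.7 degrees, less where a joint would pass 70% of its speed; a pose out of reach is approached as far as the arm can. A call with a gripper value outside its range is refused whole. The fingers move at their own pace and stop on an object; "force" is the grip in N (left out, the last holds). Time passes only in rows, so rows that repeat a pose let the fingers close. It gives the time, the measured TCP pose, the force, the opening and the grip force at its end, in the units of the state.
- sensors.get_state(): the state, without advancing time (a new reading comes with each control period).
- imaging.snapshot(name): name is "side" or "top"; returns a dict with "image" (384x512x3 uint8, red, green, blue), "z_map" (384x512 float32, m along the optical axis (not along the pixel's ray), 0 where there is no reading), "camera_matrix" (3x3 intrinsics, pixels), "k1" (the pictures are not rectified: a ray, as slopes to the right and down, at radius r is drawn at 1 + k1 r^2 times it, then the intrinsics apply), "origin" and "rotation" of the camera in the world. Camera axes: x right, y down, z forward; pixel columns grow to the right and rows downward; lengths in m; the calibration is good to about 2 mm. A picture is of the moment at which its call begins.
- order.sign_off(): hands the job in; it is judged then, once.
The state is a dict: "t": time; "joint_pos": joint angles; "joint_velocities": joint speeds; "tau": joint torques, N m; "tcp_pos": TCP position; "eef_rot": TCP orientation; "ft_force": force on the tool from outside, world axes, zero at the start; "wrist_torque": the same for the moment, N m; "grip_width": opening from 0.0 (shut) to 1.0 (fully open); "finger_force": force on a finger pad.
Only numpy, scipy, OpenCV 4.12 (cv2) and the standard library are available. Lean on these libraries where they do the work, as an engineer would, in place of code of your own. Each camera call takes 0.05 s, during which the arm holds its last target. There are 200 camera calls.

TASK

Roll the long sleeve across the cork-topped plate with your fingertips, by pushing its top sideways, until it lies still along the inlaid dark metal line and centred over it. It must roll there: do not drag it, grip it or lift it. Leave the short sleeve where it lies, do not shift the things around, and finish clear of everything.

Things in the scene. Friction and masses are not known exactly. Their poses are not given: they have to be found in the camera images.
- line (a point): Middle of the dark inlaid line (190 x 3 mm, a tick at each end) on a fixed steel plate with brown cork top, on its upper face, 14 mm above the bench. x runs along the line (roughly away from the robot), y across, z up. Plate: 200 mm in x, 280 mm in y; at y = +-132 mm a stop bar, 12 mm wide, stands 9 mm above the cork. Place and turn vary.
- long_sleeve_mid (a point): Middle, on the axis, of the long sleeve to be rolled: dark steel cylinder, one end slightly thicker, 146 mm long, rolls as 39 mm diameter, 0.6-1.2 kg, lying on the cork about parallel to the line, 65-90 mm to either side of it. z runs along it; x and y turn as it rolls. It rolls without slip on the cork (its top moves twice as far as its middle) and stops by itself when no longer pushed.
- short_sleeve_mid (a point): Middle, on the axis, of the short driving sleeve, to be left where it lies: grey grooved cylinder, 102 mm long, 32-34 mm diameter, lying likewise on the other side of the line. z runs along it.
- ring_nut: Bystander: grey steel ring nut, 48 mm across, 12 mm high, lying flat. Origin at the centre of its underside.
- seal_driver: Bystander: black plastic seal driver with a knob, 64 mm across, 96 mm high, standing. Origin at the centre of its underside.
- bearing: Bystander: dark bearing ring, 70 mm across, 20 mm high, lying flat. Origin at the centre of its underside.
- block: Bystander: bare aluminium block, 75 x 35 x 30 mm. Origin at the centre of its underside.
- long_sleeve: The same long sleeve: origin at the centre of one end face, on its axis; z runs along the sleeve to its other end (the middle lies at z = 73 mm). At the start its x axis points straight down.

How it is judged:
On the way:
1. the long sleeve has rolled on the plate through about a third of a turn or more (its x axis, which points straight down at the start, points upward) (angle between long_sleeve_mid's own x axis and vertical below 1.1 rad).
At the end, for the whole second after the job is handed in: The long sleeve rests on the plate, its middle within 7 mm of the line across it and within 35 mm of the line's middle along it, its axis within 0.13 rad of the line's direction, at rest; the short sleeve is within 15 mm of where it lay (y of long_sleeve_mid in the frame of line between -0.007 and 0.007 m and x of long_sleeve_mid in the frame of line between -0.035 and 0.035 m and z of long_sleeve_mid in the frame of line between 0.015 and 0.024 m and angle between the z axis of long_sleeve_mid and the x axis of line, either way round below 0.13 rad and linear speed of long_sleeve below 0.01 m/s and distance of short_sleeve_mid from where it was at the start of the episode below 0.015 m); the robot touches nothing.
It fails at once if the long sleeve is lifted 15 mm or more off the plate (z of long_sleeve_mid in the frame of line above 0.0345 m).
It fails at once if the short sleeve is moved by more than 15 mm (distance of short_sleeve_mid from where it was at the start of the episode above 0.015 m).
It fails at once if a bystander (ring nut, seal driver, bearing or block) is moved by more than 20 mm (distance of any of ring_nut, seal_driver, bearing, block from where it was at the start of the episode above 0.02 m).
It also fails if it takes over 48 s, if anything falls off the work surface, if the arm or the gripper's body presses on something with over 40 N, if the wrist force passes 120 N, or if a joint passes its speed limit or range.

## Working session

There is one attempt and no reset: what is moved stays moved. The work goes in short steps, Python scripts to look and compute and a tool call to move; the robot and the scene stay as the last step left them, time stands still between calls to the robot, and variables do not carry over. Pictures are saved under pics/ and viewed, at most 10 in all, crops included, and the job is handed in when it is done.

Besides the shell and the picture viewer there is one more tool, called after ">>>" as name([rows], argument=value, ...), one row to a line, values as JSON. arm_command: Moves the arm, as the interface text tells. Its arguments: {"type":"object","properties":{"plan":{"type":"array"},"force":{"type":"number"}},"required":["plan"]}

```bash
mkdir -p pics; cat > h.py <<'E'
import numpy as np, cv2
from plant import sensors, imaging, order
def snap(n,f):
    s=imaging.snapshot(n); cv2.imwrite('pics/'+f,s['image'][:,:,::-1]); np.savez('pics/'+f+'.npz',**s); return s
def rays(s,uv):
    K=s['camera_matrix']; uv=np.atleast_2d(uv).astype(float)
    d=(uv-[K[0,2],K[1,2]])/[K[0,0],K[1,1]]; p=d.copy()
    for _ in range(20): p=d/(1+s['k1']*(p**2).sum(1,keepdims=True))
    return np.c_[p,np.ones(len(p))]@np.array(s['rotation']).T
def onplane(s,uv,z):
    r=rays(s,uv); o=np.array(s['origin']); return o+r*((z-o[2])/r[:,2:3])
def cloud(s):
    v,u=np.mgrid[:384,:512]; r=rays(s,np.c_[u.ravel(),v.ravel()])
    P=np.array(s['origin'])+r*s['z_map'].reshape(-1,1); P[s['z_map'].ravel()==0]=np.nan
    return P.reshape(384,512,3)
E
python3 - <<'E'
from h import *
for n in('top','side'):
    s=snap(n,n+'0.png'); print(n,s['origin'],s['k1'],s['camera_matrix'][0,0])
st=sensors.get_state(); print(st['tcp_pos'],st['eef_rot'],st['t'],st['grip_width'])
E
```

```text
top [0.36298269 0.04375339 1.21273887] -0.08227486942817881 460.3868635639034
side [0.30311515 0.81909242 0.50054111] -0.10042610784872737 365.0671845961341
[ 0.29528999 -0.60700329  0.40403851] [-3.14053748e+00 -5.35470868e-05  4.52782975e-01] 0.1 0.9984148737669063
```

View pics/top0.png

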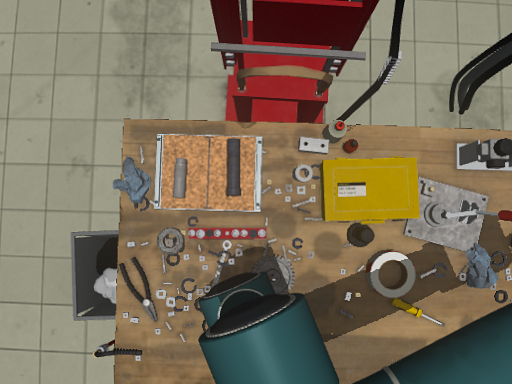

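View pics/side0.png

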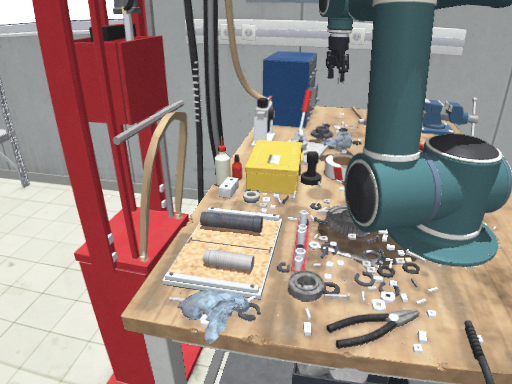

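The top view shows the plate at cols 155-262, rows 134-211, the line near col 209, the long sleeve near col 233 (rows 138-196) and the short sleeve near col 180. The side view agrees: the area between the sleeves is free. The nearest things are the block, ring nut and bearing, all off the plate.

```bash
cat >> h.py <<'E'
def axisfit(s,mask,zc):
    "minAreaRect of largest blob -> (mid, unit dir, len) on plane zc"
    n,l,st,_=cv2.connectedComponentsWithStats(mask.astype(np.uint8)); k=1+st[1:,4].argmax()
    v,u=np.where(l==k); P=onplane(s,np.c_[u,v],zc)[:,:2]
    (c,wh,a)=cv2.minAreaRect(P.astype(np.float32)); 
    m=P.mean(0); d=np.linalg.svd(P-m,full_matrices=False)[2][0]; d*=np.sign(d[0])
    return np.array(c),m,d,wh,st[k]
E
python3 - <<'E'
from h import *
s=dict(np.load('pics/top0.png.npz'))
im=s['image'].astype(int); g=im.sum(2)/3
box=np.zeros(g.shape,bool); box[130:215,150:268]=1
C=cloud(s); cz=C[...,2]
# line
b=box.copy(); b[:,:196]=0; b[:,222:]=0
w=np.clip(130-g,0,None)*b; rows=range(142,204); uv=[]
for r in rows:
    x=np.arange(200,220); ww=np.clip(np.median(g[r,198:220])-25-g[r,200:220],0,None)
    if ww.sum()>0: uv.append([(x*ww).sum()/ww.sum(),r])
uv=np.array(uv); f=np.polyfit(uv[:,1],uv[:,0],1); res=uv[:,0]-np.polyval(f,uv[:,1]); ok=abs(res)<1
f=np.polyfit(uv[ok,1],uv[ok,0],1); print('line fit',f,ok.sum(),len(uv))
print('line ends @rows136,209',onplane(s,[[np.polyval(f,136),136],[np.polyval(f,209),209]],.014))
print('plate extents z>.008', )
cork=box&(im[...,0]-im[...,2]>50)&(im[...,0]>150)
v,u=np.where(cork); b2=cork.copy(); 
b2=cv2.morphologyEx((box&((im[...,0]-im[...,2]>50))).astype(np.uint8),cv2.MORPH_OPEN,np.ones((3,3)))
# ticks / cork top/bottom rows near line
for c in(203,214): print(c,[(r,*im[r,c]) for r in list(range(130,140))+list(range(204,216))])
b3=box.copy(); b3[:,:218]=0; b3[:,252:]=0
dark=b3&(g<80)
for nm,m,z in(('dark',dark,.0335),('long z',b3&(cz>.04),.0335)): print(nm,axisfit(s,m,z))
b4=box.copy(); b4[:,:166]=0;b4[:,196:]=0
print('short',axisfit(s,b4&(abs(im[...,0]-im[...,2])<25),.0305))
P=C[box&(cz>.045)&(np.arange(512)>215)[None]]; print('long cloud top',P.mean(0),np.percentile(P,[1,99],axis=0))
np.set_printoptions(precision=4,suppress=True)
E
```

```text
Traceback (most recent call last):
  File "h.py", line 14, in cloud
    P=np.array(s['origin'])+r*s['z_map'].reshape(-1,1); P[s['z_map'].ravel()==0]=np.nan
                            ~^~~~~~~~~~~~~~~~~~~~~~~~~
numpy._core._exceptions._ArrayMemoryError: Unable to allocate 288. GiB for an array with shape (196608, 196608) and data type float64
```

```bash
python3 - <<'E'
from h import *
s=dict(np.load('pics/top0.png.npz')); print(s['rotation'], {k:v.shape for k,v in s.items()})
E
```

```text
[-3.0725274  -0.00905161 -1.54645494] {'image': (384, 512, 3), 'z_map': (384, 512), 'camera_matrix': (3, 3), 'k1': (), 'origin': (3,), 'rotation': (3,)}
```

```bash
sed -i "s/@np.array(s\['rotation'\]).T/@Rot.from_euler('xyz',s['rotation']).as_matrix().T/; 1a from scipy.spatial.transform import Rotation as Rot\nnp.set_printoptions(precision=4,suppress=True)" h.py
python3 - <<'E'
from h import *
s=dict(np.load('pics/top0.png.npz'))
im=s['image'].astype(int); g=im.sum(2)/3
box=np.zeros(g.shape,bool); box[130:215,150:268]=1
cz=cloud(s)[...,2]
uv=[]
for r in range(142,204):
    x=np.arange(200,220); ww=np.clip(np.median(g[r,198:220])-25-g[r,200:220],0,None)
    if ww.sum()>0: uv.append([(x*ww).sum()/ww.sum(),r])
uv=np.array(uv)
for t in(5,2,1):
    f=np.polyfit(uv[:,1],uv[:,0],1); uv=uv[abs(uv[:,0]-np.polyval(f,uv[:,1]))<t]
print('line fit',f,len(uv)); 
print(onplane(s,[[np.polyval(f,136),136],[np.polyval(f,209),209]],.014))
b2=(box&(im[...,0]-im[...,2]>40)); 
for c in(203,214): print(c,[(r,int(im[r,c,0]-im[r,c,2]),int(g[r,c])) for r in list(range(130,140))+list(range(204,216))])
b3=box.copy(); b3[:,:218]=0; b3[:,252:]=0
for nm,m in(('dark',b3&(g<80)),('z',b3&(cz>.035))): print(nm,axisfit(s,m,.0335))
b4=box.copy(); b4[:,:166]=0;b4[:,196:]=0
print('short',axisfit(s,b4&(abs(im[...,0]-im[...,2])<25),.0305))
P=cloud(s)[b3&(cz>.035)]; print('long cloud',P.mean(0),np.percentile(P,[1,99],axis=0))
P=cloud(s)[box]; print('z pct',np.nanpercentile(P[:,2],[2,10,30,50,70,90,98]))
E
```

```text
line fit [ -0.036  214.1351] 41
[[0.5937 0.1747 0.014 ]
 [0.4012 0.1753 0.014 ]]
203 [(130, 41, 93), (131, 40, 92), (132, 41, 94), (133, 44, 94), (134, 27, 114), (135, 4, 155), (136, 85, 117), (137, 90, 128), (138, 94, 135), (139, 91, 133), (204, 90, 131), (205, 93, 134), (206, 83, 126), (207, 52, 108), (208, 21, 124), (209, 19, 148), (210, 18, 115), (211, 54, 97), (212, 51, 100), (213, 50, 101), (214, 49, 100), (215, 49, 99)]
214 [(130, 39, 96), (131, 38, 98), (132, 39, 95), (133, 41, 95), (134, 26, 114), (135, 18, 159), (136, 83, 149), (137, 84, 127), (138, 90, 129), (139, 87, 128), (204, 87, 127), (205, 89, 129), (206, 89, 129), (207, 95, 134), (208, 96, 139), (209, 29, 169), (210, -6, 174), (211, 48, 82), (212, 52, 99), (213, 50, 99), (214, 51, 98), (215, 53, 97)]
dark (array([0.5109, 0.1085]), array([0.5119, 0.1087]), array([0.9996, 0.0295]), (0.14547359943389893, 0.03597021847963333), array([226, 139,  15,  57, 654], dtype=int32))
z (array([0.5108, 0.1087]), array([0.5086, 0.1092]), array([0.9997, 0.023 ]), (0.1455681473016739, 0.03596903756260872), array([226, 139,  15,  57, 768], dtype=int32))
short (array([0.4804, 0.2456]), array([0.4797, 0.2457]), array([ 0.9998, -0.0217]), (0.031373366713523865, 0.10150819271802902), array([173, 158,  14,  40, 462], dtype=int32))
long cloud [0.5068 0.1084 0.0475] [[0.4371 0.0909 0.036 ]
 [0.5804 0.1258 0.0551]]
z pct [-0.0027  0.0003  0.0117  0.0141  0.0163  0.0417  0.0506]
```

>>> arm_command([
  {"delta_pos": [0.502,-0.54,0],"rot": [0,0,-1.144],"fingers": 0.03},
  {"delta_pos": [0.502,-0.54,0],"rot": [0,0,-1.144],"fingers": 0.03},
  {"delta_pos": [0.502,-0.54,0],"rot": [0,0,-1.144],"fingers": 0.03},
  {"delta_pos": [0.502,-0.54,0],"rot": [0,0,-1.144],"fingers": 0.03},
  {"delta_pos": [0.502,-0.54,0],"rot": [0,0,-1.144],"fingers": 0.03},
  {"delta_pos": [0.502,-0.54,0],"rot": [0,0,-1.144],"fingers": 0.03},
  {"delta_pos": [0.502,-0.54,0],"rot": [0,0,-1.144],"fingers": 0.03},
  {"delta_pos": [0.502,-0.54,0],"rot": [0,0,-1.144],"fingers": 0.03},
  {"delta_pos": [0.502,-0.54,0],"rot": [0,0,-1.144],"fingers": 0.03},
  {"delta_pos": [0.502,-0.54,0],"rot": [0,0,-1.144],"fingers": 0.03},
  {"delta_pos": [0.502,-0.54,0],"rot": [0,0,-1.144],"fingers": 0.03},
  {"delta_pos": [0.502,-0.54,0],"rot": [0,0,-1.144],"fingers": 0.03},
  {"delta_pos": [0.502,-0.54,0],"rot": [0,0,-1.144],"fingers": 0.03},
  {"delta_pos": [0.502,-0.54,0],"rot": [0,0,-1.144],"fingers": 0.03},
  {"delta_pos": [0.502,-0.54,0],"rot": [0,0,-1.144],"fingers": 0.03},
  {"delta_pos": [0.502,-0.54,0.06],"rot": [0,0,-1.144],"fingers": 0.03},
  {"delta_pos": [0.502,-0.54,0.1],"rot": [0,0,-1.144],"fingers": 0.03},
  {"delta_pos": [0.502,-0.54,0.118],"rot": [0,0,-1.144],"fingers": 0.03},
  {"delta_pos": [0.502,-0.54,0.118],"rot": [0,0,-1.144],"fingers": 0.03},
])

```text
t: 2.48
tcp_pos: [0.5105, 0.0977, 0.2867]
eef_rot: [-3.141, 0.0, 1.596]
ft_force: [-0.0, -0.5, 1.0]
grip_width: 0.347
finger_force: 0.0
```

```bash
python3 - <<'E'
from h import *
s=snap('side','side1.png'); cv2.imwrite('pics/side1c.png',cv2.resize(s['image'][120:310,140:320,::-1],None,fx=3,fy=3))
st=sensors.get_state(); print(st['t'],st['tcp_pos'],st['eef_rot'],st['ft_force'])
C=cloud(s); m=(C[...,2]>.07)&(C[...,2]<.14)&(abs(C[...,0]-.51)<.08)&(abs(C[...,1]-.1)<.06)
P=C[m]; print(len(P)); z=P[:,2].min() if len(P) else 0; print(z, P[P[:,2]<z+.006])
E
```

```text
2.525 [0.5108 0.0979 0.2879] [ 3.1406 -0.0001  1.5961] [-0.1959 -0.4808  0.4043]
130
0.11472096723668568 [[0.5252 0.0862 0.1201]
 [0.525  0.0873 0.118 ]
 [0.5253 0.0944 0.1189]
 [0.5251 0.0871 0.1153]
 [0.5345 0.1039 0.12  ]
 [0.5253 0.1025 0.1203]
 [0.5248 0.0964 0.1173]
 [0.5307 0.1086 0.1202]
 [0.5286 0.1077 0.12  ]
 [0.5261 0.1079 0.1203]
 [0.5246 0.1051 0.1191]
 [0.5246 0.0975 0.1153]
 [0.5305 0.1095 0.1181]
 [0.5287 0.1077 0.1174]
 [0.5262 0.1081 0.1179]
 [0.5245 0.1057 0.1168]
 [0.4937 0.106  0.1204]
 [0.4876 0.1022 0.1191]
 [0.524  0.1078 0.1154]
 [0.4936 0.1064 0.118 ]
 [0.4906 0.1088 0.1195]
 [0.488  0.11   0.1205]
 [0.4885 0.0988 0.1147]
 [0.4938 0.1059 0.1152]
 [0.4912 0.1067 0.1159]
 [0.4886 0.1077 0.1167]]
```

View pics/side1c.png

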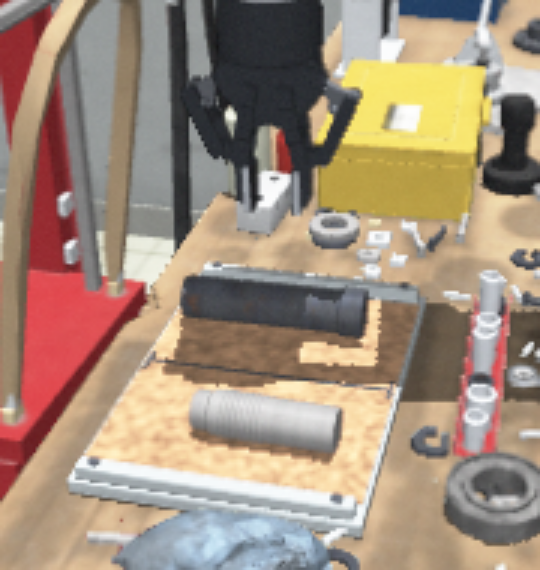

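The crop shows the two fingertips (px 245-300, row 205) hovering over the long sleeve, aligned with it. The zone along the line is free.

>>> arm_command([
  {"delta_pos": [0,0,0.03],"rot": [0,0,0],"fingers": 0.03},
  {"delta_pos": [0,0,0.05],"rot": [0,0,0],"fingers": 0.03},
  {"delta_pos": [0,0,0.056],"rot": [0,0,0],"fingers": 0.03},
  {"delta_pos": [0,0,0.058],"rot": [0,0,0],"fingers": 0.03},
  {"delta_pos": [0,0,0.058],"rot": [0,0,0],"fingers": 0.03},
])

```text
t: 3.15
tcp_pos: [0.5107, 0.0982, 0.2295]
eef_rot: [3.141, -0.0, 1.597]
ft_force: [0.3, 0.4, -0.1]
grip_width: 0.35
finger_force: 0.0
```

>>> arm_command([
  {"delta_pos": [0,0,0.001],"rot": [0,0,0],"fingers": 0.03},
  {"delta_pos": [0,0,0.001],"rot": [0,0,0],"fingers": 0.03},
])

```text
t: 3.4
tcp_pos: [0.5105, 0.0982, 0.228]
eef_rot: [3.141, -0.0, 1.597]
ft_force: [-0.2, 0.4, 0.1]
grip_width: 0.351
finger_force: 0.0
```

>>> arm_command([
  {"delta_pos": [0,0,0.001],"rot": [0,0,0],"fingers": 0.03},
  {"delta_pos": [0,0,0.001],"rot": [0,0,0],"fingers": 0.03},
])

```text
t: 3.65
tcp_pos: [0.5105, 0.0982, 0.2267]
eef_rot: [-3.142, 0.0, 1.597]
ft_force: [-0.1, -1.0, -0.5]
grip_width: 0.349
finger_force: 0.0
```

>>> arm_command([
  {"delta_pos": [0,0,0.0015],"rot": [0,0,0],"fingers": 0.03},
  {"delta_pos": [0,0,0.0015],"rot": [0,0,0],"fingers": 0.03},
])

```text
t: 3.9
tcp_pos: [0.5106, 0.0982, 0.2256]
eef_rot: [3.141, -0.0, 1.597]
ft_force: [-2.4, -0.4, 5.3]
grip_width: 0.352
finger_force: 2.7
```

>>> arm_command([
  {"delta_pos": [0,0,0.001],"rot": [0,0,0],"fingers": 0.03},
  {"delta_pos": [0,0,0.001],"rot": [0,0,0],"fingers": 0.03},
])

```text
t: 4.15
tcp_pos: [0.5106, 0.0982, 0.2254]
eef_rot: [3.141, -0.0, 1.597]
ft_force: [-6.6, -1.2, 13.8]
grip_width: 0.353
finger_force: 7.3
```

>>> arm_command([
  {"delta_pos": [0,0,0.001],"rot": [0,0,0],"fingers": 0.03},
  {"delta_pos": [0,0,0.001],"rot": [0,0,0],"fingers": 0.03},
])

```text
t: 4.4
tcp_pos: [0.5107, 0.0983, 0.2252]
eef_rot: [3.141, -0.0, 1.597]
ft_force: [-12.0, -2.5, 23.7]
grip_width: 0.357
finger_force: 12.1
```

>>> arm_command([
  {"delta_pos": [0.003,0,-0.0005],"rot": [0,0,0],"fingers": 0.03},
  {"delta_pos": [0.007,0,-0.0005],"rot": [0,0,0],"fingers": 0.03},
  {"delta_pos": [0.011,0,-0.0005],"rot": [0,0,0],"fingers": 0.03},
  {"delta_pos": [0.015,0,-0.0005],"rot": [0,0,0],"fingers": 0.03},
  {"delta_pos": [0.02,0,-0.0005],"rot": [0,0,0],"fingers": 0.03},
  {"delta_pos": [0.02,0,-0.0005],"rot": [0,0,0],"fingers": 0.03},
])

```text
t: 5.15
tcp_pos: [0.5101, 0.1186, 0.2256]
eef_rot: [3.141, -0.001, 1.597]
ft_force: [-11.3, 0.2, 23.1]
grip_width: 0.349
finger_force: 11.3
```

```bash
cat > m.py <<'E'
from h import *
import sys
def sleeve(tag):
    s=snap('top',tag+'.png'); im=s['image'].astype(int); g=im.sum(2)/3
    cz=cloud(s)[...,2]
    b=np.zeros(g.shape,bool); b[130:215,196:252]=1
    m=b&(cz>.03)&(cz<.062)&(g<90); m=cv2.morphologyEx(m.astype(np.uint8),cv2.MORPH_OPEN,np.ones((3,3)))
    n,l,st,c=cv2.connectedComponentsWithStats(m)
    for k in range(1,n):
        if st[k,4]>25:
            v,u=np.where(l==k); P=onplane(s,np.c_[u,v],.0335); print('blob',st[k],P.mean(0)[:2],np.percentile(P[:,:2],[1,99],axis=0).ravel())
    P=cloud(s)[b&(cz>.03)&(cz<.0585)]; print('cloud',len(P),np.percentile(P[:,:2],[1,50,99],axis=0).ravel())
    sd=snap('side',tag+'s.png'); C=cloud(sd); gg=sd['image'].astype(int).sum(2)/3
    mm=(C[...,2]>.022)&(C[...,2]<.05)&(abs(C[...,0]-.51)<.075)&(C[...,1]>.08)&(C[...,1]<.215)&(gg<110)
    Q=C[mm]
    # circle fit radius 19.5, z 33.5, in slices: y = yp - sqrt(r^2-(z-zc)^2)
    d=Q[:,1]-np.sqrt(np.clip(.0195**2-(Q[:,2]-.0335)**2,0,None)); ok=abs(d-np.median(d))<.004
    f=np.polyfit(Q[ok,0]-.51,d[ok],1); print('side y@.51, slope',f[1],f[0],ok.sum(),len(Q),'x rng',np.percentile(Q[ok,0],[1,99]))
    st=sensors.get_state(); print(st['t'],st['tcp_pos'],st['ft_force'])
sleeve(sys.argv[1])
E
python3 m.py a
```

```text
blob [222 174  15  22 153] [0.4558 0.1124] [0.4376 0.0989 0.4924 0.135 ]
cloud 166 [0.4366 0.0988 0.4491 0.1086 0.4941 0.1374]
side y@.51, slope 0.11480179757238043 0.010475784317035695 651 741 x rng [0.4368 0.5797]
5.25 [0.5101 0.1185 0.2256] [-10.3856  -0.012   23.4373]
```

>>> arm_command([
  {"delta_pos": [0.004,0,0],"rot": [0,0,0],"fingers": 0.03},
  {"delta_pos": [0.008,0,0],"rot": [0,0,0],"fingers": 0.03},
  {"delta_pos": [0.012,0,0],"rot": [0,0,0],"fingers": 0.03},
  {"delta_pos": [0.016,0,0],"rot": [0,0,0],"fingers": 0.03},
  {"delta_pos": [0.02,0,0],"rot": [0,0,0],"fingers": 0.03},
  {"delta_pos": [0.02,0,0],"rot": [0,0,0],"fingers": 0.03},
])

```text
t: 6.0
tcp_pos: [0.5096, 0.1386, 0.2251]
eef_rot: [3.141, -0.001, 1.597]
ft_force: [-7.4, 2.2, 16.4]
grip_width: 0.351
finger_force: 8.0
```

```bash
python3 m.py b; python3 - <<'E'
from h import *
for f in('side0','side1'):
    sd=dict(np.load(f'pics/{f}.png.npz')); C=cloud(sd); gg=sd['image'].astype(int).sum(2)/3
    mm=(C[...,2]>.022)&(C[...,2]<.05)&(abs(C[...,0]-.51)<.075)&(C[...,1]>.08)&(C[...,1]<.215)&(gg<110)
    Q=C[mm]; d=Q[:,1]-np.sqrt(np.clip(.0195**2-(Q[:,2]-.0335)**2,0,None)); ok=abs(d-np.median(d))<.004
    print(f,np.polyfit(Q[ok,0]-.51,d[ok],1)[::-1],ok.sum(),len(Q))
E
```

```text
blob [218 169  15  27 244] [0.4651 0.1238] [0.4374 0.1093 0.504  0.1452]
cloud 247 [0.4363 0.1092 0.4618 0.1219 0.5027 0.1444]
side y@.51, slope 0.12493535335676563 0.01112705195810072 648 728 x rng [0.4369 0.5788]
6.1 [0.5096 0.1385 0.2251] [-7.8282  2.4223 15.9509]
side0 [0.105  0.0128] 496 518
side1 [0.1044 0.0098] 636 737
```

>>> arm_command([
  {"delta_pos": [0,0,-0.008],"rot": [0,0,0],"fingers": 0.03},
  {"delta_pos": [-0.01,0,-0.012],"rot": [0,0,0],"fingers": 0.03},
  {"delta_pos": [-0.021,0,-0.012],"rot": [0,0,0],"fingers": 0.03},
  {"delta_pos": [-0.021,0,-0.007],"rot": [0,0,0],"fingers": 0.03},
  {"delta_pos": [-0.021,0,-0.002],"rot": [0,0,0],"fingers": 0.03},
  {"delta_pos": [-0.021,0,0],"rot": [0,0,0],"fingers": 0.03},
  {"delta_pos": [-0.021,0,0.0],"rot": [0,0,0],"fingers": 0.03},
  {"delta_pos": [-0.017,0,0],"rot": [0,0,0],"fingers": 0.03},
  {"delta_pos": [-0.013,0,0],"rot": [0,0,0],"fingers": 0.03},
  {"delta_pos": [-0.009,0,0],"rot": [0,0,0],"fingers": 0.03},
  {"delta_pos": [-0.005,0,0],"rot": [0,0,0],"fingers": 0.03},
  {"delta_pos": [-0.001,0,0],"rot": [0,0,0],"fingers": 0.03},
  {"delta_pos": [0.003,0,0],"rot": [0,0,0],"fingers": 0.03},
  {"delta_pos": [0.007,0,0],"rot": [0,0,0],"fingers": 0.03},
  {"delta_pos": [0.011,0,0],"rot": [0,0,0],"fingers": 0.03},
  {"delta_pos": [0.015,0,0],"rot": [0,0,0],"fingers": 0.03},
  {"delta_pos": [0.019,0,0],"rot": [0,0,0],"fingers": 0.03},
  {"delta_pos": [0.021,0,0],"rot": [0,0,0],"fingers": 0.03},
  {"delta_pos": [0.021,0,0],"rot": [0,0,0],"fingers": 0.03},
])

```text
t: 8.48
tcp_pos: [0.509, 0.1599, 0.225]
eef_rot: [3.141, -0.001, 1.597]
ft_force: [-9.3, 2.8, 20.4]
grip_width: 0.353
finger_force: 10.6
```

```bash
python3 m.py c
```

```text
blob [210 168  14  28 242] [0.4684 0.1455] [0.4378 0.1326 0.5071 0.1658]
cloud 249 [0.4361 0.1322 0.4648 0.1437 0.5055 0.1675]
side y@.51, slope 0.14650858831545763 0.013159256187400376 686 778 x rng [0.4358 0.5785]
8.575 [0.509  0.1598 0.225 ] [-9.854   1.912  21.4103]
```

>>> arm_command([
  {"delta_pos": [0,0,-0.008],"rot": [0,0,0],"fingers": 0.03},
  {"delta_pos": [-0.01,0,-0.012],"rot": [0,0,0],"fingers": 0.03},
  {"delta_pos": [-0.02,0,-0.012],"rot": [0,0,0],"fingers": 0.03},
  {"delta_pos": [-0.02,0,-0.007],"rot": [0,0,0],"fingers": 0.03},
  {"delta_pos": [-0.02,0,-0.002],"rot": [0,0,0],"fingers": 0.03},
  {"delta_pos": [-0.02,0,-0.0005],"rot": [0,0,0],"fingers": 0.03},
  {"delta_pos": [-0.02,0,-0.0005],"rot": [0,0,0],"fingers": 0.03},
  {"delta_pos": [-0.016,0,-0.0005],"rot": [0,0,0],"fingers": 0.03},
  {"delta_pos": [-0.012,0,-0.0005],"rot": [0,0,0],"fingers": 0.03},
  {"delta_pos": [-0.008,0,-0.0005],"rot": [0,0,0],"fingers": 0.03},
  {"delta_pos": [-0.004,0,-0.0005],"rot": [0,0,0],"fingers": 0.03},
  {"delta_pos": [0.0,0,-0.0005],"rot": [0,0,0],"fingers": 0.03},
  {"delta_pos": [0.004,0,-0.0005],"rot": [0,0,0],"fingers": 0.03},
  {"delta_pos": [0.008,0,-0.0005],"rot": [0,0,0],"fingers": 0.03},
  {"delta_pos": [0.012,0,-0.0005],"rot": [0,0,0],"fingers": 0.03},
  {"delta_pos": [0.016,0,-0.0005],"rot": [0,0,0],"fingers": 0.03},
  {"delta_pos": [0.02,0,-0.0005],"rot": [0,0,0],"fingers": 0.03},
  {"delta_pos": [0.022,0,-0.0005],"rot": [0,0,0],"fingers": 0.03},
  {"delta_pos": [0.022,0,-0.0005],"rot": [0,0,0],"fingers": 0.03},
])

```text
t: 10.95
tcp_pos: [0.5084, 0.1818, 0.2251]
eef_rot: [3.141, -0.001, 1.597]
ft_force: [-6.7, 1.7, 15.9]
grip_width: 0.356
finger_force: 7.9
```

```bash
python3 m.py d
```

```text
blob [201 167  14  27 234] [0.4713 0.1681] [0.4414 0.1558 0.5091 0.1889]
cloud 238 [0.4402 0.1544 0.4684 0.1655 0.5077 0.1875]
side y@.51, slope 0.16796200037166165 0.012171910427038846 719 803 x rng [0.4367 0.5781]
11.05 [0.5084 0.1817 0.2251] [-6.5553  2.3892 16.4046]
```

>>> arm_command([
  {"delta_pos": [0,0,-0.008],"rot": [0,0,0],"fingers": 0.03},
  {"delta_pos": [-0.01,0,-0.01],"rot": [0,0,0],"fingers": 0.03},
  {"delta_pos": [-0.01,0,-0.006],"rot": [0,0,0],"fingers": 0.03},
  {"delta_pos": [-0.01,0,-0.002],"rot": [0,0,0],"fingers": 0.03},
  {"delta_pos": [-0.01,0,0],"rot": [0,0,0],"fingers": 0.03},
  {"delta_pos": [-0.01,0,0],"rot": [0,0,0],"fingers": 0.03},
  {"delta_pos": [-0.007,0,0],"rot": [0,0,0],"fingers": 0.03},
  {"delta_pos": [-0.004,0,0],"rot": [0,0,0],"fingers": 0.03},
  {"delta_pos": [-0.004,0,0],"rot": [0,0,0],"fingers": 0.03},
  {"delta_pos": [-0.004,0,-0.004],"rot": [0,0,0],"fingers": 0.03},
  {"delta_pos": [-0.004,0,-0.03],"rot": [0,0,0],"fingers": 0.03},
  {"delta_pos": [-0.004,0,-0.08],"rot": [0,0,0],"fingers": 0.03},
  {"delta_pos": [-0.06,0,-0.13],"rot": [0,0,0],"fingers": 0.03},
  {"delta_pos": [-0.12,0,-0.16],"rot": [0,0,0],"fingers": 0.03},
  {"delta_pos": [-0.18,0,-0.18],"rot": [0,0,0],"fingers": 0.03},
  {"delta_pos": [-0.24,0,-0.18],"rot": [0,0,0],"fingers": 0.03},
  {"delta_pos": [-0.3,0,-0.18],"rot": [0,0,0],"fingers": 0.03},
  {"delta_pos": [-0.36,0,-0.18],"rot": [0,0,0],"fingers": 0.03},
  {"delta_pos": [-0.36,0,-0.18],"rot": [0,0,0],"fingers": 0.03},
])

```text
t: 13.42
tcp_pos: [0.5174, -0.1819, 0.4033]
eef_rot: [-3.14, -0.0, 1.593]
ft_force: [0.4, 0.5, -0.0]
grip_width: 0.351
finger_force: 0.0
```

```bash
python3 m.py e; python3 - <<'E'
from h import *
s=dict(np.load('pics/e.png.npz')); im=s['image'].astype(int); g=im.sum(2)/3; cz=cloud(s)[...,2]
b=np.zeros(g.shape,bool); b[130:215,196:226]=1
print(axisfit(s,b&(g<80),.0335)); print(axisfit(s,b&(cz>.035),.0335))
b=np.zeros(g.shape,bool); b[130:215,166:196]=1
print('short',axisfit(s,b&(abs(im[...,0]-im[...,2])<25),.0305)[:3])
cv2.imwrite('pics/ec.png',cv2.resize(s['image'][120:220,145:275,::-1],None,fx=5,fy=5))
E
```

```text
blob [200 139  15  57 637] [0.5095 0.1751] [0.4367 0.158  0.5818 0.1913]
cloud 748 [0.4355 0.157  0.5005 0.1737 0.5786 0.1927]
side y@.51, slope 0.17154826631910552 0.01309474340453266 619 655 x rng [0.4363 0.5782]
13.525 [ 0.5177 -0.1795  0.4034] [ 0.606  -0.1037 -0.7169]
(array([0.5092, 0.1756]), array([0.507 , 0.1737]), array([0.9996, 0.028 ]), (0.14561651647090912, 0.036016885191202164), array([200, 139,  15,  57, 446], dtype=int32))
(array([0.5092, 0.1769]), array([0.505 , 0.1757]), array([1.   , 0.006]), (0.1456654816865921, 0.038591403514146805), array([199, 139,  16,  57, 742], dtype=int32))
short (array([0.4804, 0.2456]), array([0.4798, 0.2457]), array([ 0.9997, -0.0241]))
```

View pics/ec.png

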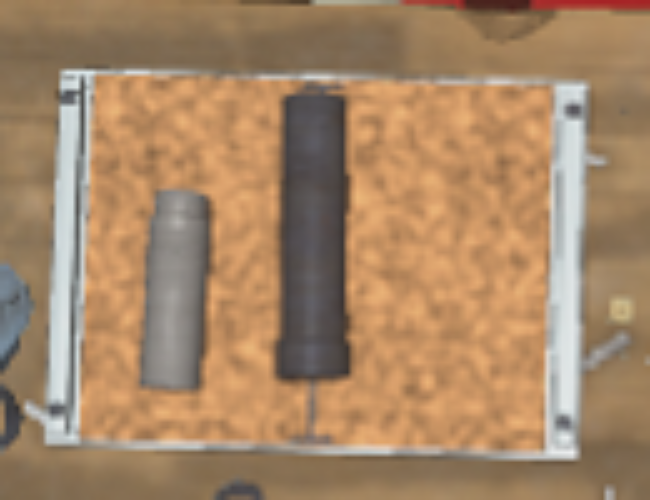

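The crop shows the long sleeve over the line, its lower centre at (312, 375) and the line's end tick at (310, 438). The short sleeve hasn't moved. Measured y is 0.1755 against 0.175 for the line.

```bash
python3 -c "
from plant import order
print(order.sign_off())"
```

```text
the job is handed in; nothing more can be done
None
```

I rolled the long sleeve about 67 mm onto the line and handed the job in at about 13.5 s. By the last pictures it lies about 1 mm off the line across, 12 mm from its middle along and 0.03 rad off in angle; the short sleeve did not move and the arm is clear, but the sign-off gave no verdict.

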